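# Open the clipped clay tote

## Robot

A 7-joint arm with a two-finger parallel gripper is mounted at the origin on the work surface. World frame = base frame: x ahead of the robot, y to its left, z up, the work surface at z = 0. Lengths are in mm, angles in rad, forces in N, time in s.
With the tool pointing down it reaches from about 400 to 875 mm from the base axis. Payload 4.4 kg.
Tool frame: the origin (TCP) lies on the centre line of the jaws, within the pads' length; the fingertips stand 22 mm ahead of it and the grasp point (between the pads) lies 3 mm ahead of it; z points along the fingers, y is the line along which they close (so a half turn about z gives the same grasp; the last joint's range is limited). The gripper opens to 85 mm and grips with 20 to 120 N. Pads are 22 mm wide; open, the fingers measure 114 mm over their backs; the gripper's body (76 mm by 85 mm) begins 54 mm behind the grasp point. The pads swing forward as they close: fully open they stand 13 mm farther back than shut.
Start: joints at [1.07, 0.628, 0.038, 1.517, -0.027, 0.996, -0.02], TCP at [273.826, -589.522, 253.313] pointing down, gripper open.
Joint ranges: [-3.06, 3.06], [-0.37, 2.12], [-1.25, 1.32], [0.18, 2.47], [-1.1, 4.24], [0.23, 1.98], [-2.94, 2.94]. Speed limits (rad/s): [2.57, 2.57, 3.14, 3.14, 3.14, 3.14, 3.14].

## Interface

Orientations are given as a unit quaternion [w, x, y, z].
In Python, from cell import ctrl gives the robot as it stands. The module is installed in compiled form; this text tells all that it offers.
- The arm moves only by the tool move_arm, never from a script. Its arguments are lists of equal length, an entry for each row: "dp": the shift along the world's x, y, z in cm, a list of three; "rot": the turn, a rotation vector about the world's x, y, z in rad, a list of three. In form: {"dp": [[tx, ty, tz], ...], "rot": [[wx, wy, wz], ...]}. A call has 1 to 12 rows; each row is the pose to reach, as a shift and turn from the pose commanded when the call began; what a row does not reach only later rows make up. A row lasts 1/12 s, in which the tool goes at most 41.7 mm and 7.16 degrees, less where a joint would pass 70% of its speed; a pose out of reach is approached as far as the arm can. A call with a gripper value outside its range is refused whole. "hand" is the finger opening in cm, from 0 to 8.54, set as the call begins (left out, the last holds). The fingers move at their own pace and stop on an object; "newtons" is the grip in N (left out, the last holds). Time passes only in rows, so rows that repeat a pose let the fingers close. It gives the time, the measured TCP pose, the force, the opening and the grip force at its end, in the units of the state.
- ctrl.get_obs(): the state, without advancing time (a new reading comes with each control period).
- ctrl.read_camera(name): name is "side" or "top"; returns (picture, depth): 420x560x3 uint8, red, green, blue; 420x560 float32, mm along the optical axis (not along the pixel's ray), 0 where there is no reading.
- ctrl.calibration(name): a dict with "vertical_fov" (degrees; the focal length in pixels is half the picture's height over the tangent of half this angle, whatever the lens; pixels are square), "cx", "cy" (the principal point, pixels), "k1" (the pictures are not rectified: a ray, as slopes to the right and down, at radius r is drawn at 1 + k1 r^2 times it, then the intrinsics apply), "rvec" (rotation vector, rad) and "tvec" (3), from world to camera coordinates, as OpenCV has them. Camera axes: x right, y down, z forward; pixel columns grow to the right and rows downward; lengths in mm; the calibration is good to about 2 mm. A picture is of the moment at which its call begins. calibration takes no time and is no camera call.
- ctrl.hand_in(): hands the job in; it is judged then, once.
The state is a dict: "clock": time; "joint_positions": joint angles; "qvel": joint speeds; "joint_efforts": joint torques, N m; "position": TCP position; "orientation": TCP orientation; "force": force on the tool from outside, world axes, zero at the start; "torque": the same for the moment, N m; "opening": finger opening in mm; "finger_force": force on a finger pad.
Only numpy, scipy, OpenCV 4.12 (cv2) and the standard library are available. Lean on these libraries where they do the work, as an engineer would, in place of code of your own. Each camera call takes 0.05 s, during which the arm holds its last target. There are 200 camera calls.

## Task

Open the teal clay tote: first take the glaze jar off its lid and stand it upright on the round cork mat, then pull up and flip open both orange sprung clips while the lid stays on, and finally lift the lid off by its handle and lay it flat, handle up, in the middle of the plywood board. Do not force the lid while a clip still holds it, do not tip the jar over, and leave the mug, the bowl and the brush where they are.

Things in the scene. Friction and masses are not known exactly. Their poses are not given: they have to be found in the camera images.
- tote: Teal open plastic tote full of clay, 140 (x) by 190 (y) by 100 mm high, walls 4 mm. It is heavy and does not move. Origin: centre of its underside; z up. Its two clips are at the middle of its short walls, clip a on +y, clip b on -y. With the lid on, the lid's top face is 108 mm above the table and the lid's ridges reach 118 mm
- clip_a (a joint): hinge angle of clip a (rad): 0 upright and closed, grows as the clip swings outward from the tote, 2.3 fully open, hanging down outside. A spring drives it shut below about 0.4 and open above about 0.4, so it stays open by itself
- clip_b (a joint): the same for clip b
- clip_a_hinge (a point): hinge axis of clip a, on the outside of the tote's +y wall, 75 mm above the table and 108 mm from the tote's centre. Axes turn with the clip: x along the hinge, y outward from the tote while the clip is closed, z along the clip towards its grip
- clip_b_hinge (a point): the same for clip b, on the -y wall (its y too points outward from the tote)
- clip_a_grip (a point): centre of clip a's grip: an orange round bar, 16 mm in diameter, 34 mm long along the hinge's direction, flat free ends to pinch across; closed, it is 78 mm straight above the hinge, 153 mm above the table. Grip and hook are one piece: it pulls up along the clip by 14 mm to a hard stop against a spring (4 N at first, 11 N at the stop) and springs back
- clip_b_grip (a point): the same for clip b
- clip_a_hook (a point): underside of clip a's hook plate, 45 mm above the hinge and 10 mm inward of it, part of the sprung piece. The plate reaches over the ridge on the lid's edge; a steel nose on its inner end goes down behind the ridge by 3 to 9 mm, set differently on each clip. Until the nose is pulled up clear of the ridge the clip cannot swing: pull to the felt stop, swing outward past 0.5 rad, let go
- clip_b_hook (a point): the same for clip b
- lid: White loose lid, slab 150 (x) by 198 (y) by 8 mm with an 8 mm deep rim underneath that sits inside the tote with 3 mm of play all round, and a ridge 5 mm wide, 10 mm high and 100 mm long along each of its two short edges, under the clips' hooks. Origin: centre of the rim's underside; the slab's top is 16 mm above it. It stands on the rim when laid on a flat surface. About 0.28 kg
- lid_handle (a point): centre of the lid's black handle bar, 46 mm above the lid's origin: 14 mm wide (x of the lid), 92 mm long (y of the lid), 12 mm high, 24 mm of free space under it between its two feet
- jar: Closed amber glaze jar with yellow cap, 44 mm in diameter, 68 mm high, about 0.16 kg; stands on the lid beside the handle. Origin: centre of its underside; z up
- mat: Round cork mat, 100 mm in diameter, 4 mm thick, fixed on the table. Origin: centre of its underside
- board: Plywood ware board, 220 (x) by 250 (y) by 18 mm, fixed on the table. Origin: centre of its underside
- mug: Blue mug, 72 mm wide, 75 mm high, handle at its +y. Bystander. Origin: centre of its underside
- bowl: Terracotta bowl, 110 mm wide, 45 mm high. Bystander. Origin: centre of its underside
- brush: Flat brush with a wooden handle, lying along its x, about 200 mm long, under 30 mm high. Bystander
Things that resemble listed ones, but are neither listed nor needed, are in the scene too. Leave any black, pink or red look-alike of the jar alone.

How it is judged (in metres and radians):
On the way, in this order (a step that is already met when the one before it is completed fails the run):
1. the jar stands upright on the cork mat, let go, and the lid is still on the tote with both clips closed (horizontal distance between jar and mat below 0.035 m and z of jar in the frame of mat below 0.008 m and angle between jar's own z axis and vertical below 0.1 rad and contact force between the fingers and jar below 0.05 N and value of joint each of clip_a, clip_b below 0.3 rad and distance between lid and tote below 0.1 m), for 0.2 s.
2. both clips are flipped open while the lid is still on the tote (value of joint each of clip_a, clip_b above 1.8 rad and distance between lid and tote below 0.105 m), for 0.2 s.
At the end, for the whole second after the job is handed in: The lid lies flat (within 0.05 rad), handle up, at rest on the board, its centre within 40 mm of the board's centre along each of the board's sides; both clips are open beyond 1.8 rad; the jar stands upright on the cork mat, within 35 mm of its centre (x of lid in the frame of board between -0.04 and 0.04 m and y of lid in the frame of board between -0.04 and 0.04 m and z of lid in the frame of board below 0.022 m and z of lid_handle in the frame of board above 0.055 m and angle between lid's own z axis and vertical below 0.05 rad and linear speed of each of lid, jar below 0.02 m/s and value of joint each of clip_a, clip_b above 1.8 rad and horizontal distance between jar and mat below 0.035 m and z of jar in the frame of mat below 0.008 m and angle between jar's own z axis and vertical below 0.1 rad); the robot touches nothing.
It fails at once if the lid is forced: lifted more than 15 mm or tilted more than 0.12 rad while a clip is still closed (value of joint any of clip_a, clip_b below 0.35 rad and (z of lid in the frame of tote above 0.107 m or angle between lid's own z axis and vertical above 0.12 rad)).
It fails at once if the jar is tipped over (angle between jar's own z axis and vertical above 0.7 rad).
It fails at once if a bystander is pushed more than 30 mm (distance of any of mug, bowl, brush from where it was at the start of the episode above 0.03 m).
It also fails if it takes over 72 s, if anything falls off the work surface, if the arm or the gripper's body presses on something with over 40 N, if the wrist force passes 120 N, or if a joint passes its speed limit or range.

## Working session

There is one attempt and no reset: what is moved stays moved. The work goes in short steps, Python scripts to look and compute and a tool call to move; the robot and the scene stay as the last step left them, time stands still between calls to the robot, and variables do not carry over. Pictures are saved under pics/ and viewed, at most 10 in all, crops included, and the job is handed in when it is done.

Besides the shell and the picture viewer there is one more tool, called after "Request:" as name(argument=value, ...) on one line, values as JSON. move_arm: Moves the arm, as the interface text tells. Its arguments: {"type":"object","properties":{"dp":{"type":"array","items":{"type":"array","items":{"type":"number"}}},"rot":{"type":"array","items":{"type":"array","items":{"type":"number"}}},"hand":{"type":"number"},"newtons":{"type":"number"}},"required":["dp","rot"]}

```bash
mkdir -p pics
cat > h.py <<'E'
import numpy as np, cv2
from cell import ctrl
def K(n):
    c=ctrl.calibration(n); f=210/np.tan(np.radians(c["vertical_fov"])/2)
    return c,f
def pts(n,uv,depth):
    "pixels (N,2)+depth -> world"
    c,f=K(n); uv=np.asarray(uv,float).reshape(-1,2)
    M=np.array([[f,0,c["cx"]],[0,f,c["cy"]],[0,0,1]])
    s=cv2.undistortPoints(uv.reshape(-1,1,2),M,np.array([c["k1"],0,0,0.])).reshape(-1,2)
    R=cv2.Rodrigues(np.array(c["rvec"],float))[0]; t=np.array(c["tvec"],float).ravel()
    P=np.c_[s,np.ones(len(s))]
    return P,R,t,(P*np.asarray(depth).reshape(-1,1)-t)@R
def plane(n,uv,z):
    P,R,t,_=pts(n,uv,np.ones(len(np.reshape(uv,(-1,2)))))
    o=-R.T@t; d=P@R
    return o+d*((z-o[2])/d[:,2])[:,None]
def cloud(n):
    im,d=ctrl.read_camera(n)
    v,u=np.mgrid[:420,:560]
    W=pts(n,np.c_[u.ravel(),v.ravel()],d.ravel())[3].reshape(420,560,3); W[d==0]=np.nan
    return im,d,W
E
python3 - <<'E'
from h import *
for n in ("top","side"):
    im,d,W=cloud(n); cv2.imwrite(f"pics/{n}0.png",im[:,:,::-1]); np.savez(f"{n}0.npz",im=im,d=d,W=W); c,f=K(n);print(c,f)
print(ctrl.get_obs())
E
```

```text
{'vertical_fov': 44.526508328574096, 'cx': 276.09856614492077, 'cy': 211.4930106973095, 'k1': 0.0481439149054022, 'rvec': array([ 2.15804574, -2.06564857,  0.22001982]), 'tvec': array([ -15.33918848,  598.40434249, 1320.91451124])} 512.9697391852199
{'vertical_fov': 49.15770297661176, 'cx': 283.86789437760586, 'cy': 212.26237684885425, 'k1': -0.016266370801577446, 'rvec': array([ 0.85045565, -2.58103827,  1.00530011]), 'tvec': array([ 451.70375796,  331.55957327, 1010.36929204])} 459.12744755804516
{'clock': 0.1, 'joint_positions': array([ 1.0702269 ,  0.62923268,  0.03844826,  1.51829922, -0.02699854,
        0.99634464, -0.02002803]), 'qvel': array([-0.00109086, -0.00356441,  0.00149395, -0.00247407,  0.00032827,
        0.00052608, -0.00047428]), 'joint_efforts': array([ 2.50634272e-03, -5.64532256e+01,  1.23013202e+00, -1.93975317e+01,
        1.12565851e-02,  5.43872491e-03,  4.32602008e-05]), 'position': array([ 273.57318249, -589.01613088,  252.48469995]), 'orientation': array([-8.59810292e-04,  9.76467782e-01,  2.15661518e-01, -2.00757334e-04]), 'force': array([ 0.7220989 , -0.45546846,  0.14522194]), 'torque': array([ 0.0103858 , -0.04683996, -0.00594791]), 'finger_force': 0.0, 'opening': 85.15308054452228}
```

View pics/top0.png

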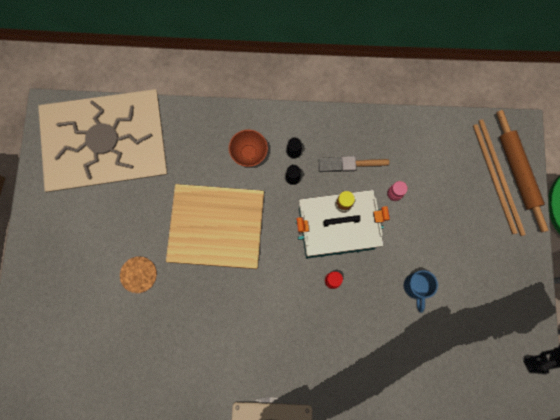

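View pics/side0.png

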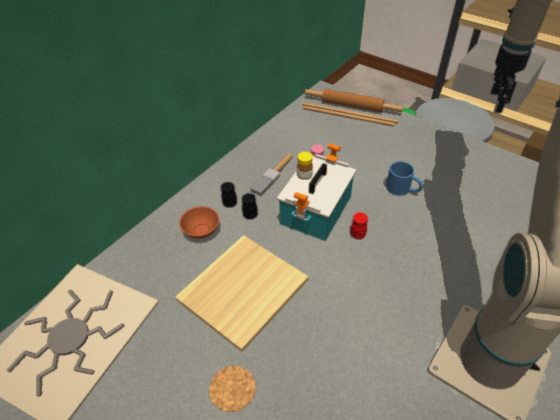

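The top view shows the tote at about (341,222), the jar's cap at (346,200), the clips at (303,226) and (382,215), the board at (216,226) and the cork mat at (138,274). The side view agrees. Next I'll measure.

```bash
cat > m.py <<'E'
from h import *
def blob(im,lo,hi,box):
    h=cv2.cvtColor(im,cv2.COLOR_RGB2HSV); m=cv2.inRange(h,lo,hi); k=np.zeros_like(m); x0,y0,x1,y1=box; k[y0:y1,x0:x1]=255; return m&k
def rect(m):
    c=max(cv2.findContours(m,cv2.RETR_EXTERNAL,cv2.CHAIN_APPROX_NONE)[0],key=cv2.contourArea); return c,cv2.minAreaRect(c)
E
python3 - <<'E'
from m import *
np.set_printoptions(precision=1,suppress=True)
z=np.load("top0.npz"); im,W=z["im"],z["W"]
def show(name,m,h):
    c,r=rect(m); P=plane("top",c.reshape(-1,2),h)
    q=cv2.minAreaRect(P[:,:2].astype(np.float32)); w=W[m>0]; print(name,r[0],"rect",np.round(cv2.boxPoints(q),1).tolist(),"c",np.round(q[0],1),"size",np.round(q[1],1),"ang",round(q[2],1),"z pct",np.nanpercentile(w[:,2],[5,50,95]))
show("lid",cv2.morphologyEx(blob(im,(0,0,130),(180,75,255),(290,180,395,265)),cv2.MORPH_CLOSE,np.ones((25,25))),110)
show("cap",blob(im,(22,120,80),(35,255,255),(330,185,362,215)),68+108)
show("clipL",blob(im,(3,170,130),(16,255,255),(292,210,314,240)),150)
show("clipR",blob(im,(3,170,130),(16,255,255),(368,200,395,232)),150)
show("handle",blob(im,(0,0,0),(180,255,70),(318,210,366,232)),108+36)
show("board",blob(im,(10,60,120),(30,255,255),(160,178,270,275)),18)
show("mat",blob(im,(5,90,80),(25,255,255),(112,250,165,300)),4)
s=np.load("side0.npz"); im=s["im"];W=s["W"]
for n,lo,hi,b in (("cap",(22,120,80),(35,255,255),(290,145,320,168)),("clipA",(3,170,120),(16,255,255),(288,185,315,220)),("clipB",(3,170,120),(16,255,255),(325,142,345,164)),("handle",(0,0,0),(180,255,60),(305,160,330,195)),):
    m=blob(im,lo,hi,b); v,u=np.nonzero(m); w=W[m>0]; w=w[~np.isnan(w[:,0])]
    print(n,"uv",u.min(),u.max(),v.min(),v.max(),"med",np.median(w,0),"lo",np.percentile(w,5,0),"hi",np.percentile(w,95,0))
a=cv2.resize(z["im"][185:255,285:400],None,fx=5,fy=5,interpolation=2); b=cv2.resize(s["im"][135:240,265:365],None,fx=3.3,fy=3.3,interpolation=2)
o=np.zeros((max(a.shape[0],b.shape[0]),800,3),np.uint8)
a=cv2.resize(a,(460,280)); o[:280,:460]=a; o[:b.shape[0],465:465+b.shape[1]]=b[:,:335]
cv2.imwrite("pics/crop0.png",o[:,:,::-1])
E
```

```text
lid (343.93438720703125, 220.4121856689453) rect [[476.0, -62.20000076293945], [515.5999755859375, -295.8999938964844], [671.2999877929688, -269.5], [631.7000122070312, -35.900001525878906]] c [ 573.7 -165.9] size [158. 237.] ang 9.6 z pct [102.4 108.7 160.3]
cap (346.0, 198.5) rect [[595.2999877929688, -142.5], [597.0, -182.1999969482422], [635.2000122070312, -180.5], [633.5, -140.8000030517578]] c [ 615.2 -161.5] size [38.3 39.7] ang 2.5 z pct [167.3 175.7 180.3]
clipL (302.0, 224.5) rect [[532.5999755859375, -44.099998474121094], [533.7000122070312, -69.0999984741211], [566.7999877929688, -67.69999694824219], [565.7000122070312, -42.70000076293945]] c [549.7 -55.9] size [33.1 25. ] ang 2.5 z pct [122.5 157.1 163.2]
clipR (381.02703857421875, 214.16217041015625) rect [[564.7000122070312, -239.1999969482422], [570.2999877929688, -273.6000061035156], [605.4000244140625, -267.8999938964844], [599.7999877929688, -233.5]] c [ 585.1 -253.6] size [35.5 34.9] ang 9.2 z pct [121.5 128.9 162.5]
handle (341.4713439941406, 220.2778778076172) rect [[550.9000244140625, -111.80000305175781], [566
[... 346 characters left out ...]
] size [252.4 223.7] ang 88.1 z pct [12.2 17.7 22.7]
mat (138.0, 274.0) rect [[369.5, 427.20001220703125], [373.6000061035156, 328.79998779296875], [471.29998779296875, 332.8999938964844], [467.20001220703125, 431.20001220703125]] c [420.4 380. ] size [97.7 98.4] ang 2.4 z pct [-1.3  3.6  8.6]
cap uv 297 311 152 165 med [ 610.7 -158.2  175.3] lo [ 596.1 -177.9  163.6] hi [ 630.9 -143.3  178.6]
clipA uv 294 308 193 213 med [544.9 -49.4 129.4] lo [533.3 -63.8 100.7] hi [558.9 -43.4 161.2]
clipB uv 326 339 144 161 med [ 582.9 -256.9  128.9] lo [ 568.7 -266.   123.2] hi [ 596.1 -242.6  162.2]
handle uv 309 325 164 192 med [ 562.5 -148.1  142.6] lo [ 553.2 -194.9  118. ] hi [ 571.6 -111.5  146.8]
```

View pics/crop0.png

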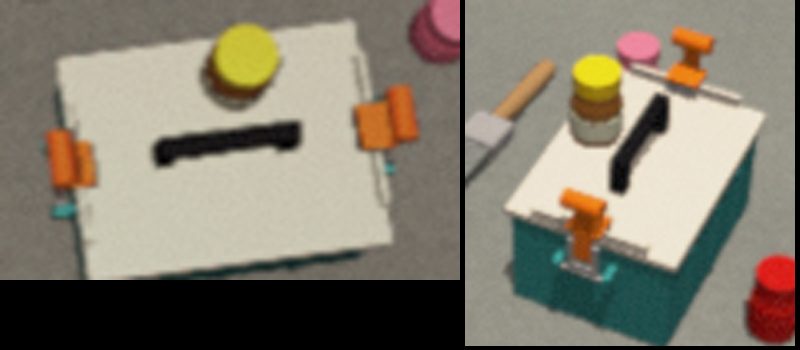

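The lid's handle is centred at (566,-155) with a yaw of about 10°. The jar is at (614,-161), the mat at (420,380) and the board at (562,178.5). The sizes match the ones given. I'm moving above the jar with the jaws along the lid's y.

Request:
move_arm(dp=[[34.0,42.8,0],[34.0,42.8,0],[34.0,42.8,0],[34.0,42.8,0],[34.0,42.8,0],[34.0,42.8,0],[34.0,42.8,0],[34.0,42.8,0],[34.0,42.8,0],[34.0,42.8,0],[34.0,42.8,0],[34.0,42.8,0]], rot=[[0,0,-0.26],[0,0,-0.26],[0,0,-0.26],[0,0,-0.26],[0,0,-0.26],[0,0,-0.26],[0,0,-0.26],[0,0,-0.26],[0,0,-0.26],[0,0,-0.26],[0,0,-0.26],[0,0,-0.26]], hand=8.5, newtons=30)

```text
clock: 1.1
position: [585.5, -196.1, 253.0]
orientation: [-0.0, 0.996, 0.087, -0.0]
force: [0.2, 0.2, 1.1]
opening: 84.9
finger_force: 0.0
```

Request:
move_arm(dp=[[0,0,0],[0,0,0],[0,0,0]], rot=[[0,0,0],[0,0,0],[0,0,0]])

```text
clock: 1.35
position: [584.2, -198.3, 252.8]
orientation: [0.0, 0.996, 0.087, -0.001]
force: [-0.4, -0.6, 0.1]
opening: 84.8
finger_force: 0.0
```

Request:
move_arm(dp=[[3.0,3.7,0],[3.0,3.7,0],[3.0,3.7,-3],[3.0,3.7,-6],[3.0,3.7,-8],[3.0,3.7,-9.5],[3.0,3.7,-10.5],[3.0,3.7,-11.1],[3.0,3.7,-11.1],[3.0,3.7,-11.1]], rot=[[0,0,0],[0,0,0],[0,0,0],[0,0,0],[0,0,0],[0,0,0],[0,0,0],[0,0,0],[0,0,0],[0,0,0]])

```text
clock: 2.18
position: [614.9, -161.9, 142.9]
orientation: [0.0, 0.996, 0.087, 0.0]
force: [-0.0, -0.0, 1.0]
opening: 84.8
finger_force: 0.0
```

Request:
move_arm(dp=[[0,0,0],[0,0,0],[0,0,0],[0,0,0],[0,0,0],[0,0,0],[0,0,0],[0,0,0]], rot=[[0,0,0],[0,0,0],[0,0,0],[0,0,0],[0,0,0],[0,0,0],[0,0,0],[0,0,0]], hand=3.0)

```text
clock: 2.85
position: [615.3, -161.1, 143.4]
orientation: [0.0, 0.996, 0.087, 0.001]
force: [-0.8, 0.5, 5.7]
opening: 43.1
finger_force: 30.4
```

Request:
move_arm(dp=[[0,0,1],[0,0,3],[0,0,6],[0,0,9],[-1,3,10],[-2.5,7,10],[-4,11,10],[-5.5,15,10],[-7,19,10],[-8.5,23,10],[-9.8,27,10],[-11.2,31,10]], rot=[[0,0,0],[0,0,0],[0,0,0],[0,0,0],[0,0,0],[0,0,0],[0,0,0],[0,0,0],[0,0,0],[0,0,0],[0,0,0],[0,0,0]])

```text
clock: 3.85
position: [503.8, 144.7, 242.8]
orientation: [-0.0, 0.996, 0.087, 0.0]
force: [0.6, 0.6, -1.6]
opening: 43.0
finger_force: 30.9
```

Request:
move_arm(dp=[[-1.4,3.9,0],[-2.8,7.8,0],[-4.2,11.7,0],[-5.6,15.5,0],[-7,19.2,0],[-7.8,21.6,0],[-8.2,22.8,-0.5],[-8.4,23.2,-2],[-8.4,23.2,-4],[-8.4,23.2,-6],[-8.4,23.2,-6],[-8.4,23.2,-6]], rot=[[0,0,0],[0,0,0],[0,0,0],[0,0,0],[0,0,0],[0,0,0],[0,0,0],[0,0,0],[0,0,0],[0,0,0],[0,0,0],[0,0,0]])

```text
clock: 4.85
position: [420.9, 373.5, 181.7]
orientation: [0.001, 0.996, 0.087, -0.001]
force: [0.2, 0.1, -1.3]
opening: 42.8
finger_force: 31.1
```

Request:
move_arm(dp=[[0,0.3,-3],[0,0.6,-6],[0,0.6,-9],[0,0.6,-11.5],[0,0.6,-13],[0,0.6,-13.6],[0,0.6,-13.9],[0,0.6,-13.9],[0,0.6,-13.9]], rot=[[0,0,0],[0,0,0],[0,0,0],[0,0,0],[0,0,0],[0,0,0],[0,0,0],[0,0,0],[0,0,0]])

```text
clock: 5.6
position: [422.0, 381.6, 44.8]
orientation: [-0.001, 0.996, 0.087, 0.001]
force: [0.5, 0.5, -1.6]
opening: 43.4
finger_force: 31.1
```

Request:
move_arm(dp=[[0,0,-0.1],[0,0,-0.2],[0,0,-0.3],[0,0,-0.3],[0,0,-0.3]], rot=[[0,0,0],[0,0,0],[0,0,0],[0,0,0],[0,0,0]])

```text
clock: 6.02
position: [420.9, 381.0, 40.5]
orientation: [-0.0, 0.996, 0.087, 0.0]
force: [0.5, 1.2, -0.3]
opening: 43.1
finger_force: 31.1
```

Contact is beginning, so a bit lower, then release and rise.

Request:
move_arm(dp=[[0,0,-0.1],[0,0,-0.15],[0,0,-0.15]], rot=[[0,0,0],[0,0,0],[0,0,0]])

```text
clock: 6.27
position: [421.0, 381.1, 39.4]
orientation: [-0.0, 0.996, 0.087, 0.0]
force: [-1.0, -0.1, 4.2]
opening: 42.8
finger_force: 31.6
```

Request:
move_arm(dp=[[0,0,0],[0,0,0],[0,0,0],[0,0,0],[0,0,0],[0,0,0],[0,0,0],[0,0,0],[0,0,2],[0,0,5],[0,0,9],[0,0,13]], rot=[[0,0,0],[0,0,0],[0,0,0],[0,0,0],[0,0,0],[0,0,0],[0,0,0],[0,0,0],[0,0,0],[0,0,0],[0,0,0],[0,0,0]], hand=8.5)

```text
clock: 7.27
position: [420.2, 380.3, 169.5]
orientation: [0.001, 0.996, 0.087, -0.001]
force: [0.1, 0.5, 0.5]
opening: 84.7
finger_force: 0.0
```

Run:
```python
from m import *
np.set_printoptions(precision=1,suppress=True)
im,d,W=cloud("side"); t=cloud("top")
cv2.imwrite("pics/s1.png",np.hstack([cv2.resize(im[290:420,180:340],(400,325)),cv2.resize(t[0][185:255,285:400],(400,325))])[:,:,::-1])
z=t[0];Wt=t[2];o=np.array([566,-155.4])
R=np.array([[np.cos(.174),np.sin(.174)],[-np.sin(.174),np.cos(.174)]])
for n,II,WW in(("side",im,W),("top",z,Wt)):
  m=cv2.inRange(cv2.cvtColor(II,cv2.COLOR_RGB2HSV),(3,170,100),(16,255,255))>0
  for s in (1,-1):
    g=m&(WW[...,2]>146)&(WW[...,2]<172)&(WW[...,0]>500)&(WW[...,0]<640)&(s*(WW[...,1]+155)>60)&(s*(WW[...,1]+155)<140)
    w=WW[g]; l=(w[:,:2]-o)@R.T; print(n,s,len(w),np.median(w,0),"local",np.median(l,0),np.percentile(l,[5,95],0).ravel(),np.percentile(w[:,2],[5,50,95]))
```

```text
side 1 61 [543.1 -46.9 158. ] local [ -4.  110.9] [-15.8 104.1  12.9 114.7] [151.  158.  162.1]
  return _methods._mean(a, axis=axis, dtype=dtype,
  ret = um.true_divide(
Traceback (most recent call last):
IndexError: index -1 is out of bounds for axis 0 with size 0
```

View pics/s1.png

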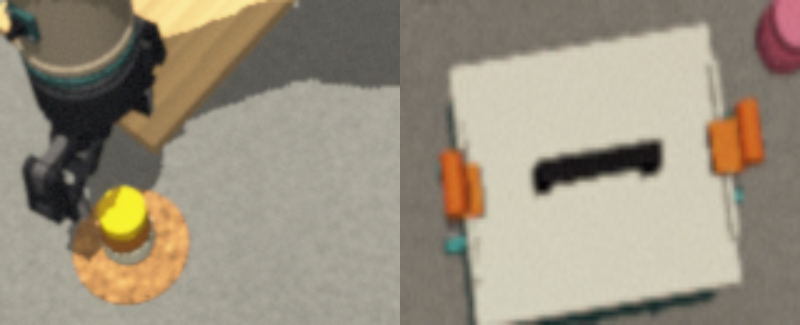

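The jar stands upright on the mat and both clips are still closed. Now the grip centres, from the start frames, where the arm was out of the way.

Run:
```python
from m import *
np.set_printoptions(precision=1,suppress=True)
o=np.array([566,-155.4]);a=.174
R=np.array([[np.cos(a),np.sin(a)],[-np.sin(a),np.cos(a)]])
for n in("side","top"):
  z=np.load(n+"0.npz");II,WW=z["im"],z["W"]
  m=cv2.inRange(cv2.cvtColor(II,cv2.COLOR_RGB2HSV),(2,150,80),(17,255,255))>0
  for s in (1,-1):
    g=m&(WW[...,2]>145)&(WW[...,2]<175)&(WW[...,0]>500)&(WW[...,0]<640)&(s*(WW[...,1]+155)>60)&(s*(WW[...,1]+155)<140)
    w=WW[g]
    if len(w)<5: print(n,s,len(w));continue
    l=(w[:,:2]-o)@R.T; v,u=np.nonzero(g)
    c=cv2.findContours(g.astype(np.uint8),0,1)[0]; c=max(c,key=cv2.contourArea)
    P=plane(n,c.reshape(-1,2),158); q=cv2.minAreaRect(P[:,:2].astype(np.float32))
    print(n,s,len(w),np.median(w,0),"local",np.median(l,0),np.percentile(l,[5,95],0).ravel(),"planeloc",R@(np.array(q[0])-o),q[1],q[2])
```

```text
side 1 76 [545.1 -47.6 158. ] local [ -2.  109.7] [-15.2 102.2  13.7 114.7] planeloc [ -1.7 110. ] (35.157020568847656, 20.20698356628418) 10.558807373046875
side -1 62 [ 583.  -258.8  158.9] local [  -1.2 -104.4] [ -16.1 -113.4   13.7 -101.1] planeloc [  -0.1 -104.4] (35.997291564941406, 24.61546516418457) 9.777482986450195
top 1 88 [548.7 -50.6 158.7] local [  0.7 105.6] [-15.   98.5  15.9 112.5] planeloc [  1.3 105.6] (35.77843475341797, 15.550104141235352) 9.853857040405273
top -1 82 [ 586.4 -261.7  159. ] local [   2.  -108.4] [ -13.1 -115.3   17.1 -102.9] planeloc [   2.  -108.8] (35.028568267822266, 14.860472679138184) 9.325777053833008
```

```bash
python3 -c "
from h import *
o=ctrl.get_obs();print(o['joint_positions'].round(2),o['position'],o['orientation'].round(3),o['clock'])"
```

```text
[-0.84  0.61  0.08  1.83 -0.07  0.69 -2.11] [424.13813673 383.68043882 175.03823774] [-0.004  0.996  0.087  0.005] 7.3667
```

Request:
move_arm(dp=[[0,0,4],[2,-6,6],[4,-12,6],[6,-18,6],[8,-24,6],[10,-30,6],[12.4,-36,6],[12.4,-42.5,6],[12.4,-42.5,6],[12.4,-42.5,6],[12.4,-42.5,6],[12.4,-42.5,6]], rot=[[0,0,0.12],[0,0,0.24],[0,0,0.36],[0,0,0.48],[0,0,0.6],[0,0,0.72],[0,0,0.84],[0,0,0.96],[0,0,1.08],[0,0,1.2],[0,0,1.32],[0,0,1.44]])

```text
clock: 8.37
position: [544.9, -49.1, 228.3]
orientation: [0.0, 0.691, 0.723, -0.001]
force: [1.1, -0.2, -1.3]
opening: 84.7
finger_force: 0.0
```

Request:
move_arm(dp=[[0,0,0],[0,0,0],[0,0,0],[0,0,0]], rot=[[0,0,0.12],[0,0,0.13],[0,0,0.13],[0,0,0.13]])

```text
clock: 8.7
position: [544.6, -42.6, 228.6]
orientation: [-0.001, 0.643, 0.766, 0.0]
force: [-0.5, -0.1, -0.7]
opening: 85.2
finger_force: 0.0
```

Request:
move_arm(dp=[[0.3,-0.7,-1],[0.3,-0.7,-3],[0.3,-0.7,-5],[0.3,-0.7,-6.3],[0.3,-0.7,-7],[0.3,-0.7,-7.3],[0.3,-0.7,-7.3],[0.3,-0.7,-7.3],[0.3,-0.7,-7.3]], rot=[[0,0,0],[0,0,0],[0,0,0],[0,0,0],[0,0,0],[0,0,0],[0,0,0],[0,0,0],[0,0,0]])

```text
clock: 9.45
position: [548.6, -50.9, 156.6]
orientation: [0.001, 0.643, 0.766, 0.001]
force: [0.6, 0.3, 0.2]
opening: 85.1
finger_force: 0.0
```

Run:
```python
from m import *
im,d,W=cloud("side"); t=cloud("top")
cv2.imwrite("pics/s2.png",np.hstack([cv2.resize(im[140:235,250:355],(400,362),interpolation=2),cv2.resize(t[0][180:270,270:370],(400,362),interpolation=2)])[:,:,::-1])
print(ctrl.get_obs()["position"])
```

```text
[548.46287362 -51.03517548 156.59913129]
```

View pics/s2.png

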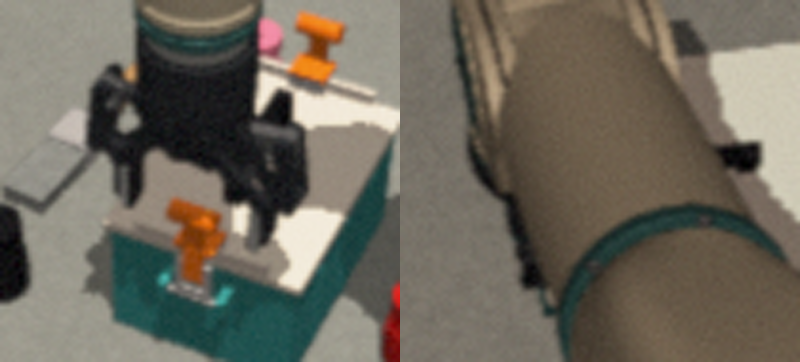

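The fingers straddle clip a's bar in the side view: tips at about (130,195) and (265,240), bar at (193,212). Closing.

Request:
move_arm(dp=[[0,0.1,0],[0,0.1,0],[0,0.1,0],[0,0.1,0],[0,0.1,0],[0,0.1,0],[0,0.1,0],[0,0.1,0],[0,0.1,0]], rot=[[0,0,0],[0,0,0],[0,0,0],[0,0,0],[0,0,0],[0,0,0],[0,0,0],[0,0,0],[0,0,0]], hand=2.0, newtons=70)

```text
clock: 10.3
position: [548.3, -50.0, 156.2]
orientation: [0.0, 0.643, 0.766, 0.0]
force: [-0.1, 0.8, 5.7]
opening: 32.7
finger_force: 69.4
```

Request:
move_arm(dp=[[0,0,0.3],[0,0,0.6],[0,0,0.9],[0,0,1.2],[0,0,1.4],[0,0,1.4],[0,0,1.4]], rot=[[0,0,0],[0,0,0],[0,0,0],[0,0,0],[0,0,0],[0,0,0],[0,0,0]])

```text
clock: 10.88
position: [547.9, -50.0, 169.5]
orientation: [-0.0, 0.643, 0.766, 0.0]
force: [3.3, 0.1, -11.1]
opening: 32.5
finger_force: 70.3
```

Request:
move_arm(dp=[[0,0,0.1],[0,0,0.2],[0,0,0.2]], rot=[[0,0,0],[0,0,0],[0,0,0]])

```text
clock: 11.13
position: [547.8, -50.0, 170.5]
orientation: [-0.0, 0.643, 0.766, 0.0]
force: [6.3, -0.7, -20.0]
opening: 32.6
finger_force: 72.7
```

Request:
move_arm(dp=[[-0.08,0.47,-0.01],[-0.165,0.94,-0.05],[-0.25,1.41,-0.11],[-0.33,1.87,-0.19],[-0.41,2.33,-0.3],[-0.49,2.78,-0.43],[-0.64,3.66,-0.75],[-0.79,4.51,-1.17],[-0.93,5.31,-1.67],[-1.06,6.06,-2.25],[-1.06,6.06,-2.25],[-1.06,6.06,-2.25]], rot=[[-0.049,-0.009,0],[-0.099,-0.017,0],[-0.148,-0.026,0],[-0.197,-0.035,0],[-0.246,-0.044,0],[-0.296,-0.052,0],[-0.394,-0.07,0],[-0.493,-0.087,0],[-0.591,-0.104,0],[-0.69,-0.122,0],[-0.69,-0.122,0],[-0.69,-0.122,0]])

```text
clock: 12.13
position: [536.3, 10.5, 147.8]
orientation: [0.264, 0.602, 0.72, -0.223]
force: [3.5, -7.5, -10.9]
opening: 32.6
finger_force: 77.1
```

Open the fingers in place, then back out along the tool axis and up.

Request:
move_arm(dp=[[0,0,0],[0,0,0],[0,0,0],[0,0,0],[0,0,0],[0,0,0],[0,0,0]], rot=[[0,0,0],[0,0,0],[0,0,0],[0,0,0],[0,0,0],[0,0,0],[0,0,0]], hand=8.5)

```text
clock: 12.72
position: [537.4, 10.5, 149.6]
orientation: [0.263, 0.604, 0.719, -0.22]
force: [0.6, -0.2, 0.6]
opening: 84.8
finger_force: 0.0
```

Request:
move_arm(dp=[[-0.2,1.5,2],[-0.4,3,4],[-0.6,3,7],[-0.6,3,9],[-0.6,3,9],[-0.6,3,9],[-0.6,3,9]], rot=[[0,0,0],[0,0,0],[0.12,0.02,0],[0.24,0.04,0],[0.36,0.06,0],[0.48,0.08,0],[0.6,0.1,0]])

```text
clock: 13.3
position: [532.0, 41.1, 241.3]
orientation: [0.037, 0.643, 0.765, -0.024]
force: [0.3, -0.7, -1.8]
opening: 85.0
finger_force: 0.0
```

Run:
```python
from m import *
im,d,W=cloud("side"); t=cloud("top")
cv2.imwrite("pics/s3.png",np.hstack([cv2.resize(im[140:235,250:355],(400,362),interpolation=2),cv2.resize(t[0][180:270,270:400],(400,277),interpolation=2)[:277]] if 0 else [cv2.resize(im[140:235,250:355],(400,362),interpolation=2),cv2.resize(t[0][175:270,285:395],(400,362),interpolation=2)])[:,:,::-1])
o=ctrl.get_obs();print(o["position"],o["orientation"])
```

```text
[532.33337799  31.54874764 240.61181153] [ 0.0379946   0.64893515  0.75939883 -0.0274408 ]
```

View pics/s3.png

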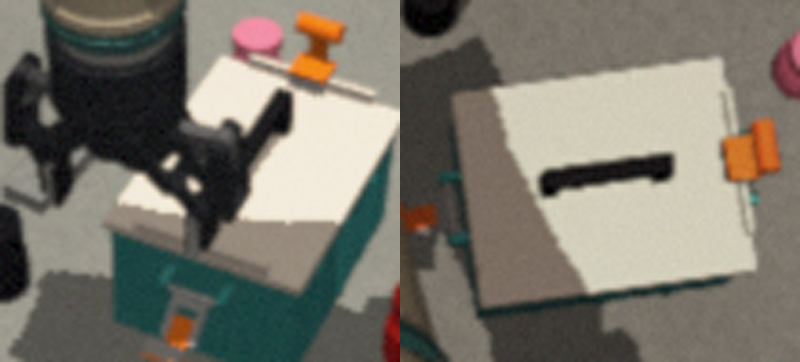

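Clip a hangs open outside and the lid is still on. Now to clip b.

Request:
move_arm(dp=[[0.6,-3,0],[1.2,-7,0],[1.9,-11,0],[2.6,-15,0],[3.3,-19,0],[4,-23,0],[4.7,-27,0],[5.4,-30,0],[5.4,-30,0],[5.4,-30,0],[5.4,-30,0]], rot=[[0.05,0.01,0],[0.09,0.02,0],[0.09,0.02,0],[0.09,0.02,0],[0.09,0.02,0],[0.09,0.02,0],[0.09,0.02,0],[0.09,0.02,0],[0.09,0.02,0],[0.09,0.02,0],[0.09,0.02,0]])

```text
clock: 14.32
position: [585.2, -257.6, 238.7]
orientation: [-0.0, 0.643, 0.766, 0.0]
force: [-0.2, 1.1, -0.5]
opening: 84.9
finger_force: 0.0
```

Request:
move_arm(dp=[[0,-0.4,-1],[0,-0.4,-3],[0,-0.4,-5],[0,-0.4,-7],[0,-0.4,-7.9],[0,-0.4,-8.2],[0,-0.4,-8.2],[0,-0.4,-8.2],[0,-0.4,-8.2]], rot=[[0,0,0],[0,0,0],[0,0,0],[0,0,0],[0,0,0],[0,0,0],[0,0,0],[0,0,0],[0,0,0]])

```text
clock: 15.07
position: [586.2, -263.5, 158.6]
orientation: [0.002, 0.644, 0.765, 0.001]
force: [-0.4, -0.2, -0.1]
opening: 84.9
finger_force: 0.0
```

Run:
```python
from m import *
im,d,W=cloud("side")
cv2.imwrite("pics/s4.png",cv2.resize(im[110:200,280:400],(640,480),interpolation=2)[:,:,::-1])
print(ctrl.get_obs()["position"])
```

```text
[ 586.11895317 -263.59902479  158.57073555]
```

View pics/s4.png

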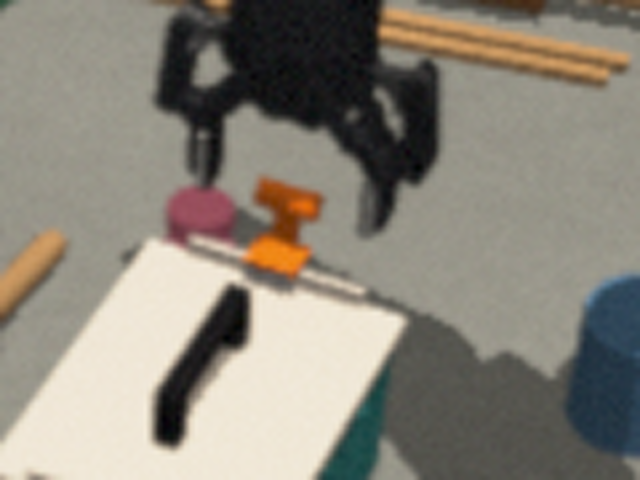

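The jaws straddle clip b's bar: tips at (205,180) and (370,230), bar at (288,198). I'll lower a touch and close.

Request:
move_arm(dp=[[0,0.1,-0.2],[0,0.1,-0.2],[0,0.1,-0.2],[0,0.1,-0.2],[0,0.1,-0.2],[0,0.1,-0.2],[0,0.1,-0.2],[0,0.1,-0.2],[0,0.1,-0.2]], rot=[[0,0,0],[0,0,0],[0,0,0],[0,0,0],[0,0,0],[0,0,0],[0,0,0],[0,0,0],[0,0,0]], hand=2.0, newtons=70)

```text
clock: 15.87
position: [585.7, -262.5, 155.7]
orientation: [0.001, 0.644, 0.765, 0.001]
force: [1.4, 0.2, 4.3]
opening: 32.8
finger_force: 69.7
```

Request:
move_arm(dp=[[0,0,0.3],[0,0,0.6],[0,0,0.9],[0,0,1.2],[0,0,1.4],[0,0,1.5],[0,0,1.5],[0,0,1.5]], rot=[[0,0,0],[0,0,0],[0,0,0],[0,0,0],[0,0,0],[0,0,0],[0,0,0],[0,0,0]])

```text
clock: 16.53
position: [585.4, -262.3, 169.9]
orientation: [0.0, 0.644, 0.765, 0.001]
force: [4.9, -0.2, -11.7]
opening: 32.6
finger_force: 70.7
```

Request:
move_arm(dp=[[0,0,0.1],[0,0,0.15],[0,0,0.15]], rot=[[0,0,0],[0,0,0],[0,0,0]])

```text
clock: 16.78
position: [585.2, -262.2, 170.1]
orientation: [0.0, 0.644, 0.765, 0.001]
force: [8.0, -1.1, -17.2]
opening: 32.7
finger_force: 71.6
```

At the stop (17 N). Swinging outward (-y).

Request:
move_arm(dp=[[0.08,-0.47,-0.01],[0.165,-0.94,-0.05],[0.25,-1.41,-0.11],[0.33,-1.87,-0.19],[0.41,-2.33,-0.3],[0.49,-2.78,-0.43],[0.64,-3.66,-0.75],[0.79,-4.51,-1.17],[0.93,-5.31,-1.67],[1.06,-6.06,-2.25],[1.06,-6.06,-2.25],[1.06,-6.06,-2.25]], rot=[[0.049,0.009,0],[0.099,0.017,0],[0.148,0.026,0],[0.197,0.035,0],[0.246,0.044,0],[0.296,0.052,0],[0.394,0.07,0],[0.493,0.087,0],[0.591,0.104,0],[0.69,0.122,0],[0.69,0.122,0],[0.69,0.122,0]])

```text
clock: 17.78
position: [595.0, -321.0, 144.8]
orientation: [-0.267, 0.604, 0.717, 0.222]
force: [1.1, 5.9, -8.1]
opening: 32.5
finger_force: 73.6
```

Request:
move_arm(dp=[[0,0,0],[0,0,0],[0,0,0],[0,0,0],[0,0,0],[0,0,0],[0,0,0]], rot=[[0,0,0],[0,0,0],[0,0,0],[0,0,0],[0,0,0],[0,0,0],[0,0,0]], hand=8.5)

```text
clock: 18.37
position: [595.8, -323.3, 149.9]
orientation: [-0.262, 0.605, 0.719, 0.22]
force: [-0.4, -0.3, 0.1]
opening: 85.1
finger_force: 0.0
```

Request:
move_arm(dp=[[0.2,-1.5,2],[0.4,-3,4],[0.6,-3,7],[0.6,-3,9],[0.6,-3,9],[0.6,-3,9],[0.6,-3,9],[0.6,-3,9],[0.6,-3,9]], rot=[[0,0,0],[0,0,0],[-0.12,-0.02,0],[-0.24,-0.04,0],[-0.36,-0.06,0],[-0.48,-0.08,0],[-0.6,-0.105,0],[-0.69,-0.122,0],[-0.69,-0.122,0]])

```text
clock: 19.12
position: [602.9, -347.0, 241.6]
orientation: [0.001, 0.641, 0.768, 0.001]
force: [0.0, 1.2, -0.5]
opening: 84.5
finger_force: 0.0
```

Run:
```python
from m import *
im,d,W=cloud("side"); t=cloud("top")
cv2.imwrite("pics/s5.png",np.hstack([cv2.resize(im[130:235,250:355],(400,400),interpolation=2),cv2.resize(t[0][165:275,285:395],(400,400),interpolation=2)])[:,:,::-1])
o=ctrl.get_obs();print(o["position"],o["orientation"],o["joint_positions"].round(2))
```

```text
[ 602.21149477 -352.18585975  240.1681016 ] [1.76043215e-04 6.43170419e-01 7.65722586e-01 8.37582233e-04] [ 0.61  0.72 -0.22  1.38  0.17  1.06  0.53]
```

View pics/s5.png

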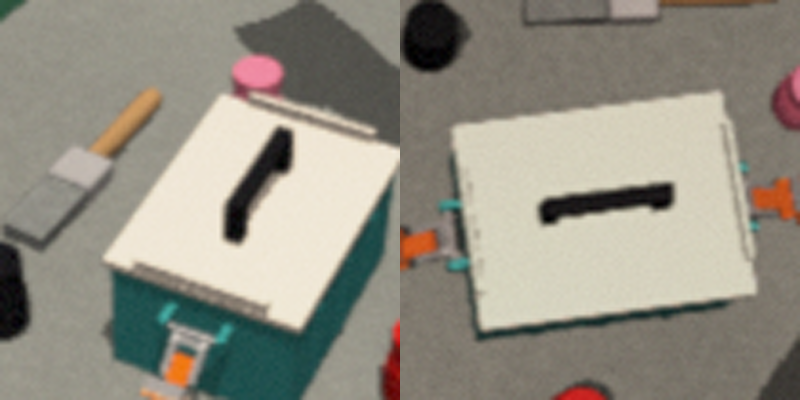

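Both clips are open and the lid is still seated, with the handle unobstructed. Going to the handle.

Request:
move_arm(dp=[[-0.7,3.5,0],[-1.4,7.5,0],[-2.2,11.5,0],[-3,15.5,0],[-3.6,19,0],[-3.6,19.7,0],[-3.6,19.7,-1],[-3.6,19.7,-4],[-3.6,19.7,-6],[-3.6,19.7,-6],[-3.6,19.7,-6]], rot=[[0,0,0],[0,0,0],[0,0,0],[0,0,0],[0,0,0],[0,0,0],[0,0,0],[0,0,0],[0,0,0],[0,0,0],[0,0,0]])

```text
clock: 20.13
position: [565.3, -158.9, 177.5]
orientation: [-0.001, 0.645, 0.764, -0.001]
force: [-0.0, -1.3, 1.1]
opening: 84.4
finger_force: 0.0
```

Request:
move_arm(dp=[[0,0.2,-1],[0,0.3,-2.2],[0,0.3,-3.2],[0,0.3,-3.6],[0,0.3,-3.6],[0,0.3,-3.6]], rot=[[0,0,0],[0,0,0],[0,0,0],[0,0,0],[0,0,0],[0,0,0]])

```text
clock: 20.63
position: [566.2, -153.2, 143.5]
orientation: [0.001, 0.644, 0.765, 0.001]
force: [0.6, -0.7, 0.8]
opening: 85.0
finger_force: 0.0
```

Request:
move_arm(dp=[[0,0,0],[0,0,0],[0,0,0],[0,0,0],[0,0,0],[0,0,0],[0,0,0],[0,0,0],[0,0,0],[0,0,0],[0,0,0],[0,0,0]], rot=[[0,0,0],[0,0,0],[0,0,0],[0,0,0],[0,0,0],[0,0,0],[0,0,0],[0,0,0],[0,0,0],[0,0,0],[0,0,0],[0,0,0]], hand=0.5, newtons=60)

```text
clock: 21.63
position: [566.3, -153.1, 143.7]
orientation: [0.001, 0.644, 0.765, 0.001]
force: [-0.7, 0.7, 5.1]
opening: 12.8
finger_force: 59.4
```

Request:
move_arm(dp=[[0,0,0.2],[0,0,0.6],[0,0,1.2],[0,0,2],[0,0,3.2],[0,0,4.6],[0,0,6],[0,0,7],[0,0,7],[0,0,7]], rot=[[0,0,0],[0,0,0],[0,0,0],[0,0,0],[0,0,0],[0,0,0],[0,0,0],[0,0,0],[0,0,0],[0,0,0]])

```text
clock: 22.47
position: [566.1, -153.1, 213.8]
orientation: [0.001, 0.644, 0.765, 0.001]
force: [0.2, 0.4, -4.6]
opening: 12.6
finger_force: 58.6
```

Request:
move_arm(dp=[[0,1,0],[0,3,0],[-0.1,6,0],[-0.2,9,0],[-0.2,12.5,0],[-0.3,16,0],[-0.3,19.5,0],[-0.4,23,0],[-0.4,26.5,0],[-0.4,30,0],[-0.4,32.4,0],[-0.4,33.4,0]], rot=[[0,0,0],[0,0,-0.02],[0,0,-0.04],[0,0,-0.06],[0,0,-0.08],[0,0,-0.1],[0,0,-0.12],[0,0,-0.14],[0,0,-0.16],[0,0,-0.18],[0,0,-0.2],[0,0,-0.2]])

```text
clock: 23.47
position: [559.9, 187.8, 212.4]
orientation: [-0.001, 0.715, 0.699, 0.001]
force: [-0.8, 0.4, -2.3]
opening: 12.6
finger_force: 58.6
```

Request:
move_arm(dp=[[0,0,0],[0,0,-1],[0,0,-3],[0,0,-5.5],[0,0,-8],[0,0,-10.5],[0,0,-12],[0,0,-12.8],[0,0,-13.2],[0,0,-13.2],[0,0,-13.2]], rot=[[0,0,0],[0,0,0],[0,0,0],[0,0,0],[0,0,0],[0,0,0],[0,0,0],[0,0,0],[0,0,0],[0,0,0],[0,0,0]])

```text
clock: 24.38
position: [562.5, 180.3, 81.8]
orientation: [0.001, 0.717, 0.697, 0.001]
force: [0.7, 0.6, -3.2]
opening: 12.6
finger_force: 58.7
```

Request:
move_arm(dp=[[0,0,-0.4],[0,0,-0.8],[0,0,-1.1],[0,0,-1.2],[0,0,-1.25],[0,0,-1.25],[0,0,-1.25]], rot=[[0,0,0],[0,0,0],[0,0,0],[0,0,0],[0,0,0],[0,0,0],[0,0,0]])

```text
clock: 24.97
position: [562.0, 181.0, 69.7]
orientation: [0.001, 0.717, 0.697, 0.0]
force: [-1.9, -0.4, 5.8]
opening: 12.7
finger_force: 59.9
```

Resting on the board (5.8 N upward). Release, and rise.

Request:
move_arm(dp=[[0,0,0],[0,0,0],[0,0,0],[0,0,0],[0,0,0],[0,0,0],[0,0,0],[0,0,1.5],[0,0,4],[0,0,8],[0,0,12],[0,0,16]], rot=[[0,0,0],[0,0,0],[0,0,0],[0,0,0],[0,0,0],[0,0,0],[0,0,0],[0,0,0],[0,0,0],[0,0,0],[0,0,0],[0,0,0]], hand=8.0)

```text
clock: 25.97
position: [561.4, 180.8, 230.3]
orientation: [0.0, 0.717, 0.697, -0.0]
force: [0.8, 1.1, 0.2]
opening: 80.2
finger_force: 0.0
```

Request:
move_arm(dp=[[0,-3,0],[0,-7,0],[0,-11,0],[0,-15,0],[0,-19,0],[0,-23,0],[0,-27,0],[0,-31,0],[0,-35,0],[0,-35,0],[0,-35,0],[0,-35,0]], rot=[[0,0,0],[0,0,0],[0,0,0],[0,0,0],[0,0,0],[0,0,0],[0,0,0],[0,0,0],[0,0,0],[0,0,0],[0,0,0],[0,0,0]])

```text
clock: 26.97
position: [561.8, -168.6, 228.7]
orientation: [0.0, 0.717, 0.697, 0.001]
force: [-0.7, 0.4, 0.1]
opening: 80.2
finger_force: 0.0
```

Run:
```python
from m import *
im,d,W=cloud("side"); t=cloud("top")
cv2.imwrite("pics/s6.png",np.hstack([cv2.resize(im,(400,300)),cv2.resize(t[0],(400,300))])[:,:,::-1])
w=t[2]; m=blob(t[0],(0,0,0),(180,255,70),(185,200,245,250)); c,r=rect(m)
q=cv2.minAreaRect(plane("top",c.reshape(-1,2),62+6)[:,:2].astype(np.float32)); print("handle",q,np.nanmedian(w[m>0],0))
m=blob(t[0],(0,0,130),(180,75,255),(160,160,275,290)); P=w[m>0]; P=P[np.abs(P[:,2]-34)<15]
A=np.c_[P[:,:2],np.ones(len(P))]; print("lid plane",np.linalg.lstsq(A,P[:,2],rcond=None)[0],np.nanmedian(P,0))
m=blob(t[0],(22,120,80),(35,255,255),(110,245,170,300)); c,r=rect(m); print("cap",cv2.minAreaRect(plane("top",c.reshape(-1,2),72)[:,:2].astype(np.float32)))
print(ctrl.get_obs()["position"],ctrl.get_obs()["force"])
```

```text
handle ((560.48388671875, 173.81607055664062), (89.45909881591797, 14.965716361999512), 88.63323974609375) [560.93456094 174.66539682  69.53981681]
lid plane [ 1.19302877e-03 -1.47723023e-03  3.37888013e+01] [556.47547928 177.15059258  34.00295   ]
cap ((420.6638488769531, 379.2156677246094), (39.510162353515625, 38.60291290283203), 5.775564670562744)
[ 562.17967182 -167.02806855  228.81833576] [-0.16007163  0.31063788  0.70078543]
```

View pics/s6.png

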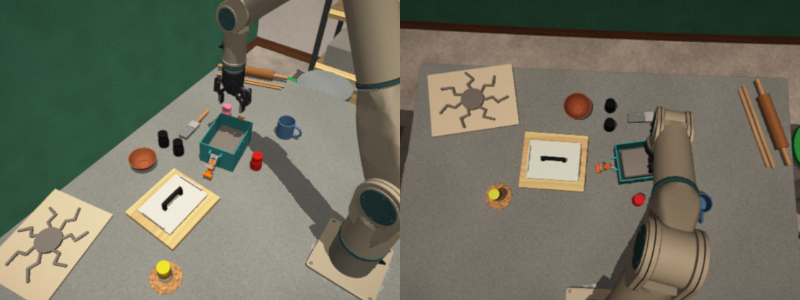

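The lid lies flat on the board about 5 mm off centre, the jar stands on the mat, and the robot is clear.

```bash
python3 -c "
from cell import ctrl
print(ctrl.hand_in())"
```

```text
the job is handed in; nothing more can be done
None
```

I handed the job in at about 27 s; the last pictures show the jar upright on the cork mat, both clips flipped open (clip b last clearly seen before the lid came off), and the lid flat, handle up, about 5 mm off the board's centre, but `hand_in` gave no verdict.

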